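# Bar and latch the core box

## Robot

A 6-joint arm with a two-finger parallel gripper is mounted at the origin on the work surface. World frame = base frame: x ahead of the robot, y to its left, z up, the work surface at z = 0. Lengths are in m, angles in rad, forces in N, time in s.
With the tool pointing down it reaches from about 0.3 to 0.825 m from the base axis. Payload 5.4 kg.
Tool frame: the origin (TCP) lies at the very end of the fingers, on their centre line; the grasp point (between the pads) lies 19 mm behind it; z points along the fingers, y is the line along which they close (so a half turn about z gives the same grasp; the last joint's range is limited). The gripper opens to 92 mm and grips with 3 to 60 N. Pads are 20 mm wide; open, the fingers measure 128 mm over their backs; the gripper's body (75 mm by 189 mm) begins 69 mm behind the grasp point.
Start: joints at [1.129, 0.158, 1.597, -0, 1.386, -0.21], TCP at [0.132, 0.56, 0.215] pointing down, gripper open.
Joint ranges: [-2.91, 2.91], [-0.94, 2.29], [0.18, 2.7], [-1.29, 4.43], [0.17, 2.64], [-3, 3]. Speed limits (rad/s): [2.57, 2.57, 3.14, 3.14, 3.14, 3.14].

## Interface

Orientations are given as a rotation vector (axis times angle).
In Python, from workcell import bot gives the robot as it stands. Calls block until the motion is done:
- bot.goto(position, orientation): joint-space move of the TCP to a pose.
- bot.line_to(position, rot=None, max_speed=0.15): straight line of the TCP; rot=None keeps the orientation; max_speed is the mean speed in m/s.
- bot.set_joints(angles): joint-space move.
- bot.set_gripper(opening, newtons=None): opening from 0.0 (shut) to 1.0 (fully open); newtons is the grip in N (None keeps the last); returns when the fingers have stopped.
- bot.hold(seconds).
- bot.inverse_kinematics(position, orientation): joint angles nearest the present ones, or None.
- bot.read_camera(name): name is "side" or "top"; returns a dict with "pixels" (480x640x3 uint8, blue, green, red), "fx", "fy", "cx", "cy" (pixels), "k1" (the pictures are not rectified: a ray, as slopes to the right and down, at radius r is drawn at 1 + k1 r^2 times it, then the intrinsics apply), "R" (3x3) and "t" (3): a world point X has camera coordinates R X + t. Camera axes: x right, y down, z forward; pixel columns grow to the right and rows downward; lengths in m; the calibration is good to about 2 mm. A picture is of the moment at which its call begins. There is no depth.
A pose or a line that the arm cannot do raises bot.MotionError and nothing moves.
- bot.job_done(): hands the job in; it is judged then, once.
Readings, each from a call of its own:
- bot.current_clock(): time.
- bot.current_joints(): joint angles.
- bot.current_joint_vel(): joint speeds.
- bot.current_effort(): joint torques, N m.
- bot.current_ee_pos(): TCP position.
- bot.current_tool_rot(): TCP orientation.
- bot.current_contact_force(): force on the tool from outside, world axes, zero at the start.
- bot.current_ft_torque(): the same for the moment, N m.
- bot.current_opening(): opening from 0.0 (shut) to 1.0 (fully open).
- bot.current_grip_force(): force on a finger pad.
Only numpy, scipy, OpenCV 4.12 (cv2) and the standard library are available. Lean on these libraries where they do the work, as an engineer would, in place of code of your own. Each camera call takes 0.05 s, during which the arm holds its last target. There are 200 camera calls.

## Task

Lift the aluminium clamp bar off its hook, lay it flat on the bench and let go, then take it afresh and seat it level, fully down and roughly centred in the two open saddles over the wooden core box while the latch lever is still in its first (open) notch. Then lock it: pull up the lever's spring-loaded black grip, swing the lever round to the notch that is marked by the yellow post, and let the grip drop fully home in that notch. Leave the tin, the spray bottle, the scoop and the riddle on the bench where they are.

Things in the scene. Friction and masses are not known exactly. Their poses are not given: they have to be found in the camera images.
- bar: Loose clamp bar: aluminium, 26 x 26 x 150 mm, red foot end, dark steel ring eye at the other end (180 mm overall, 0.25 to 0.5 kg). Origin: middle of the square bar; z axis along the bar towards the eye, x axis along the eye's hole. It starts hanging upright from the hook by its eye, middle 156 mm above the bench.
- bar_eye (a point): Centre of the bar's eye, 88 mm from the bar's middle. The eye is a ring of 7 mm wire, 21 mm inside and 35 mm outside diameter, in the bar's own y-z plane.
- bar_foot (a point): Centre of the bar's red foot face, 75 mm from the bar's middle.
- stand: Green hook stand fixed to the bench: foot plate 80 x 80 mm, post of 20 mm diameter and 280 mm height. Origin at the post's foot; the hook is a 7 mm steel rod at 250 mm height that points along the stand's -x axis; the bar hangs on it 100 mm in front of the post, the eye's hole around the rod.
- hook_tip (a point): End of the hook, 124 mm in front of the post. The last 12 mm of the rod slope up by 5 mm, so the eye must be raised about 9 mm (6 to 13 mm) and then drawn off along the stand's -x axis.
- fixture: Green clamping fixture fixed to the bench: base plate 270 x 310 x 20 mm, on it a wooden core box (82 x 100 mm, top at 62 mm), two saddles, a notched gate and the lever. Its x axis is the direction of the seated bar.
- seat (a point): Where the bar's middle belongs: midway between the saddles, 88 mm above the bench, with the fixture's axes. The bar lies along x, eye at either end. Saddles at x = -50 and +50 mm (12 mm thick), each an open-topped slot 33 mm wide in y, floor 75 mm and cheek tops 97 mm above the bench. The seated bar's top is at 101 mm.
- lever (a joint): Swing of the latch lever about its vertical pivot, rad, anticlockwise seen from above. Notches at 0 (open, the start), 1.2 and 1.6. A yellow latch dog on the lever swings about 9 mm over the seated bar's end when the lever is at 1.2 or 1.6; at 0 it is clear of the saddles.
- pivot (a point): The lever's vertical pivot axis, 100 mm above the bench. The grip travels on a circle of 120 mm radius round it.
- plunger (a joint): Lift of the spring-loaded grip, m: 0 fully down (pin in a notch), 0.012 with the pin resting on the gate between notches, 0.020 at most. Lifting takes 6 to 11 N. The pin (12 mm, tapered tip) enters 12 mm deep slots 16 mm wide, so it must be raised by at least 13 mm before the lever will swing.
- grip (a point): Middle of the black grip at the lever's end, an upright cylinder 30 mm in diameter with a 36 mm cap; it spans 120 to 173 mm above the bench and this point is at 147 mm when the grip is down. The steel arm lies below it, top at 119 mm.
- mark_yellow: Yellow post, 26 mm in diameter, 48 mm high, origin at its foot on the fixture's base (20 mm above the bench). It stands straight outside one of the two closing notches: seen from the pivot in the same direction, 158 mm from it. Put the grip in this notch.
- mark_red: Red post of the same size, outside the other closing notch.
- riddle: Bystander: open round wooden pan (riddle), 170 mm wide, 75 mm high, two small black handles, origin under its centre.
- spray: Bystander: white bottle with red cap, 64 mm in diameter, 170 mm high, origin under its centre.
- tin: Bystander: grey tin, 60 mm in diameter, 75 mm high, origin under its centre.
- scoop: Bystander: steel scoop 110 x 68 x 36 mm with a 100 mm wooden handle along its -x axis, origin under its blade's centre.
Things that resemble listed ones, but are neither listed nor needed, are in the scene too. What is meant by the bar is not orange or purple, and is the smaller of those in its own colour.

How it is judged:
By the outcome, as a careful person would: the job done as asked, in the order asked, and still so for the second after the job is handed in, with the robot touching nothing.
It also fails if it takes over 72 s, if anything falls off the work surface, if the arm or the gripper's body presses on something with over 40 N, if the wrist force passes 120 N, or if a joint passes its speed limit or range.

## Working session

There is one attempt and no reset: what is moved stays moved. The work goes in short steps, each a Python script; the robot and the scene stay as the last script left them, time stands still between calls to the robot, and variables do not carry over. Pictures are saved under pics/ and viewed, at most 10 in all, crops included, and the job is handed in when it is done.

```bash
ls; mkdir -p pics
cat > h.py <<'E'
import numpy as np, cv2
from scipy.spatial.transform import Rotation as Ro
from workcell import bot
def cam(n,save=None):
    c=bot.read_camera(n)
    c={k:(np.array(v) if k in('pixels','R','t') else v) for k,v in c.items()}
    if save: cv2.imwrite('pics/'+save,c['pixels'])
    return c
def ray(c,u,v):
    xd=np.array([(u-c['cx'])/c['fx'],(v-c['cy'])/c['fy']]); x=xd.copy()
    for _ in range(20): x=xd/(1+c['k1']*(x@x))
    d=c['R'].T@np.array([x[0],x[1],1.]); return -c['R'].T@c['t'].ravel(), d/np.linalg.norm(d)
def onz(c,u,v,z):
    o,d=ray(c,u,v); return o+d*(z-o[2])/d[2]
def tri(c1,p1,c2,p2):
    o1,d1=ray(c1,*p1);o2,d2=ray(c2,*p2)
    s=np.linalg.lstsq(np.c_[d1,-d2],o2-o1,rcond=None)[0]
    a=o1+d1*s[0];b=o2+d2*s[1]; return (a+b)/2,np.linalg.norm(a-b)
def proj(c,X):
    p=c['R']@np.asarray(X)+c['t'].ravel(); x=p[:2]/p[2]; x=x*(1+c['k1']*(x@x))
    return np.array([c['fx']*x[0]+c['cx'],c['fy']*x[1]+c['cy']])
def rv(z,y):
    "rotvec of tool with z axis z and y (closing) axis near y"
    z=np.array(z,float);z/=np.linalg.norm(z);y=np.array(y,float);y-=z*(y@z);y/=np.linalg.norm(y)
    return Ro.from_matrix(np.c_[np.cross(y,z),y,z]).as_rotvec()
E
python3 - <<'E'
from h import *
for n in('side','top'):
    c=cam(n,n+'0.png'); print(n,c['fx'],c['cx'],c['cy'],c['k1'],(-c['R'].T@c['t'].ravel()).round(3),c['R'][2].round(3))
    np.savez(n+'0.npz',**c)
print(bot.current_tool_rot(),bot.current_clock())
E
```

```text
pics
side 519.6674889340779 320.58402532132675 237.79951054481762 -0.10639109804626748 [ 0.339 -0.798  0.73 ] [ 0.18   0.828 -0.531]
top 452.272681480049 316.69303600426787 240.0633722860188 -0.08819441981830116 [0.393 0.076 1.211] [ 0.159 -0.006 -0.987]
[-3.63226348e-01 -3.11997087e+00  2.44297037e-03] 0.1
```

View pics/side0.png

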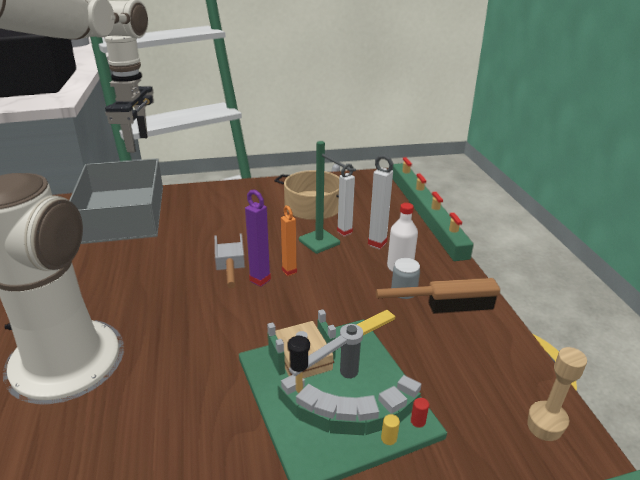

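View pics/top0.png

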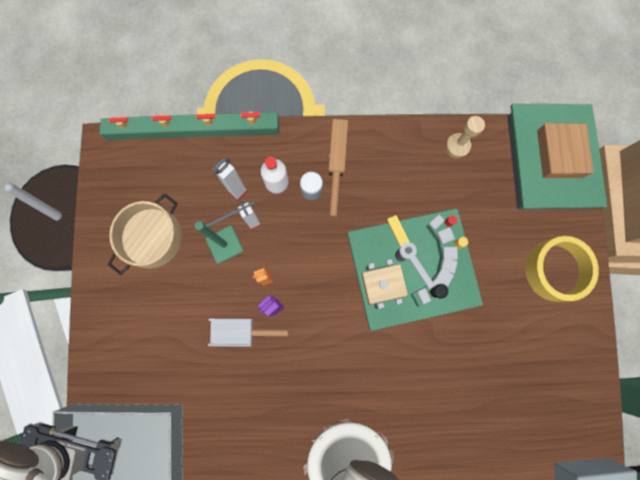

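Side view candidates for the bar: small aluminium (346,203) hanging on the hook; big aluminium (381,203); orange (289,240); purple (258,240). Description picks the small aluminium bar at (346,203), seen from above at (248,215). I'll check this in one close crop.

Run:
```python
import cv2,numpy as np
s=cv2.imread('pics/side0.png');t=cv2.imread('pics/top0.png')
a=cv2.resize(s[135:260,280:420],None,fx=2.85,fy=2.4,interpolation=3)
a=cv2.resize(s[135:260,295:420],(300,300),interpolation=3)
b=cv2.resize(t[180:280,180:280],(300,300),interpolation=3)
f=cv2.resize(t[200:340,340:490],(500,467),interpolation=3)
o=np.zeros((600,800,3),np.uint8);o[:300,:300]=a;o[300:,:300]=b;o[:467,300:]=f
cv2.imwrite('pics/crop1.png',o)
```

```text
(no output)
```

View pics/crop1.png

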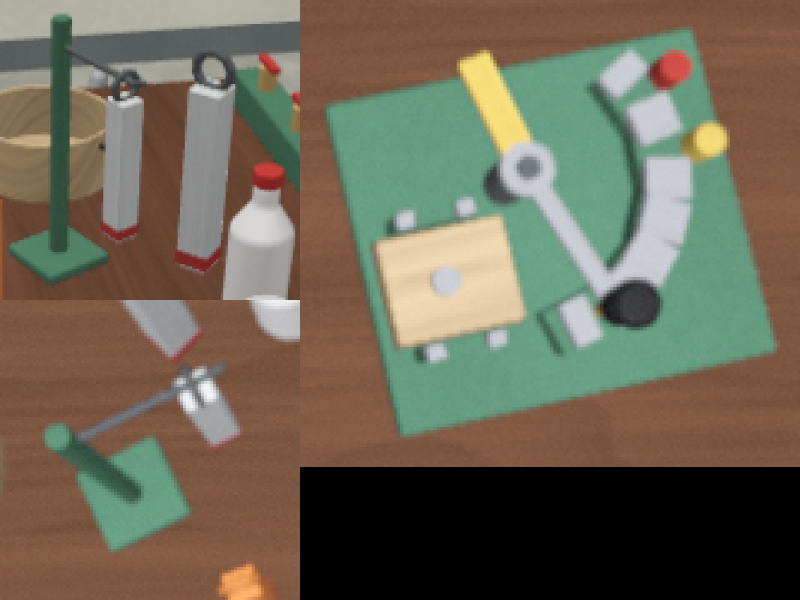

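The crop confirms it: the small aluminium bar (side (346,203)) hangs on the hook, the large one stands free. On the fixture (top view) the cheeks are at (371,266), (389,261), (380,306) and (399,301), the pivot at about (408,250), the grip at (440,291), yellow at (463,242) and red at (452,220).

```bash
cat > meas.py <<'E'
from h import *
T=dict(np.load('top0.npz'));S=dict(np.load('side0.npz'))
def blob(c,f,box):
    h=cv2.cvtColor(c['pixels'],cv2.COLOR_BGR2HSV);x0,x1,y0,y1=box
    m=np.zeros(h.shape[:2],np.uint8);m[y0:y1,x0:x1]=f(*[h[y0:y1,x0:x1,i].astype(int) for i in range(3)])
    n,l,s,ce=cv2.connectedComponentsWithStats(m);i=1+np.argmax(s[1:,4]);return ce[i],s[i]
yel=lambda h,s,v:((h>18)&(h<35)&(s>120)&(v>100))
red=lambda h,s,v:(((h<8)|(h>172))&(s>130)&(v>60))
blk=lambda h,s,v:(v<45)
gry=lambda h,s,v:((s<40)&(v>140))
P=lambda n,x:print(n,np.round(x,4) if not isinstance(x,tuple) else [np.round(a,4) for a in x])
if __name__=='__main__':
    for n,f,bt,bs in(('yellow',yel,(455,472,232,250),(378,402,412,447)),('red',red,(442,462,212,230),(408,432,395,430))):
        a,_=blob(T,f,bt);b,_=blob(S,f,bs);P(n,tri(T,a,S,b));P(' z44',onz(T,*a,.046))
    a,sa=blob(T,blk,(425,455,280,302));b,sb=blob(S,blk,(284,316,332,375));print(a,sa,b,sb)
    P('grip top ray z.168',onz(T,*a,.168));P('grip side tri',tri(T,a,S,(b[0],sb[1]+sb[3]/2)))
    P('pivot z?',tri(T,(340+528/3.333,200+168/3.333),S,(351,330)))
    for u,v in((405,220),(465,205),(435,352),(497,338)):
        u0,v0=340+u/3.333,200+v/3.333
        q,s=blob(T,gry,(int(u0)-5,int(u0)+6,int(v0)-5,int(v0)+6));P('cheek',onz(T,*q,.097));print(q)
    for u,v in((328,105),(402,436),(776,350),(692,30)):P('corner',onz(T,340+u/3.333,200+v/3.333,.02))
    P('post',tri(T,(199.3,225.7),S,(320.4,142.5)));P('tip',tri(T,(254,203.3),S,(354.6,169.2)))
    P('plate c',onz(T,225,245,0.005))
    q,s=blob(S,red,(330,362,215,240));print(q,s);P('foot',onz(S,*q,.085))
    P('eye',tri(T,(180+195/3,180+88/3),S,(295+123*.4167,135+84*.4167)))
    q,s=blob(S,gry,(330,362,170,240));print(q,s);P('bar z.156',onz(S,*q,.16))
E
python3 meas.py
```

```text
yellow [array([ 0.5637, -0.3103,  0.0489]), np.float64(0.0046)]
 z44 [ 0.5665 -0.3118  0.046 ]
red [array([ 0.6223, -0.2868,  0.0481]), np.float64(0.0039)]
 z44 [ 0.6247 -0.288   0.046 ]
[433.16129032 291.80645161] [431 287   6  10  31] [298.89821429 353.01964286] [288 336  22  36 560]
grip top ray z.168 [ 0.4336 -0.1967  0.168 ]
grip side tri [array([ 0.4351, -0.2051,  0.1357]), np.float64(0.0005)]
pivot z? [array([ 0.4997, -0.3124,  0.2742]), np.float64(0.0259)]
cheek [ 0.5051 -0.2774  0.097 ]
[456.  263.5]Traceback (most recent call last):
  File "meas.py", line 20, in <module>
    q,s=blob(T,gry,(int(u0)-5,int(u0)+6,int(v0)-5,int(v0)+6));P('cheek',onz(T,*q,.097));print(q)
        ~~~~^^^^^^^^^^^^^^^^^^^^^^^^^^^^^^^^^^^^^^^^^^^^^^^^^
  File "meas.py", line 6, in blob
    n,l,s,ce=cv2.connectedComponentsWithStats(m);i=1+np.argmax(s[1:,4]);return ce[i],s[i]
                                                     ~~~~~~~~~^^^^^^^^^
    return _wrapfunc(a, 'argmax', axis=axis, out=out, **kwds)
    return bound(*args, **kwds)
ValueError: attempt to get argmax of an empty sequence
```

```bash
sed -i 's/340+528\/3.333/340+228\/3.333/; s/340+u\/3.333/340+(u-300)\/3.333/g; s/blk=lambda h,s,v:(v<45)/blk=lambda h,s,v:(v<55)/' meas.py; python3 meas.py
```

```text
yellow [array([ 0.5637, -0.3103,  0.0489]), np.float64(0.0046)]
 z44 [ 0.5665 -0.3118  0.046 ]
red [array([ 0.6223, -0.2868,  0.0481]), np.float64(0.0039)]
 z44 [ 0.6247 -0.288   0.046 ]
[434.0625     291.41666667] [431 286   8  11  48] [298.63915858 352.68770227] [288 336  22  36 618]
grip top ray z.168 [ 0.4344 -0.1988  0.168 ]
grip side tri [array([ 0.4351, -0.2068,  0.1374]), np.float64(0.001)]
pivot z? [array([ 0.5363, -0.1532,  0.1237]), np.float64(0.0023)]
cheek [ 0.505  -0.0649  0.097 ]
[371.46875 265.65625]
cheek [ 0.5131 -0.1098  0.097 ]
[389.34285714 261.97142857]
cheek [ 0.408  -0.0829  0.097 ]
[380.37142857 304.88571429]
cheek [ 0.4169 -0.1279  0.097 ]
[398.48571429 300.74285714]
corner [ 0.606  -0.0167  0.02  ]
corner [ 0.3428 -0.0656  0.02  ]
corner [ 0.4006 -0.3667  0.02  ]
corner [ 0.6617 -0.3172  0.02  ]
post [array([0.5783, 0.3177, 0.2782]), np.float64(0.0025)]
tip [array([0.6303, 0.2045, 0.2568]), np.float64(0.0003)]
plate c [0.5793 0.317  0.005 ]
[344.30769231 231.07692308] [337 227  16   8  52]
foot [0.6197 0.2286 0.085 ]
eye [array([0.6186, 0.2258, 0.2464]), np.float64(0.0028)]
[345.23838081 200.994003  ] [338 175  17  56 667]
bar z.156 [0.6219 0.2404 0.16  ]
```

Run:
```python
from meas import *
P('grip z.173',onz(T,439.9,290.9,.173))
for n,u,v in(('orange base',289,272),('purple base',260,283),('bigbar base',378,246),('spray',402,268),('tin',405,293)):P(n,onz(S,u,v,0))
P('orange eye',tri(T,(262,272),S,(289,211)));P('purple eye',tri(T,(266,302),S,(256,199)));P('big eye',tri(T,(224,165),S,(384,164)))
for n,u,v in(('scoop',230,333),('scoophandle',286,333),('riddle',146,235),('brush end',334,214)):P(n,onz(T,u,v,0.03))
d=np.array([.417,-.909,0]);n=np.array([.909,.417,0]);E=np.array([.619,.2268,0])
for th in(0,15,25,35,45):
    t=np.radians(th);z=n*np.cos(t)-np.array([0,0,np.sin(t)])
    for sg in(1,-1):
        r=rv(z,sg*d)
        for zc in(.13,.16):
            tcp=E+[0,0,zc]+.010*z
            js=[bot.inverse_kinematics(list(p),list(r)) for p in(tcp,tcp+[0,0,.05],tcp-.12*z,tcp+d*.15+[0,0,.01])]
            print(th,sg,zc,[None if j is None else np.round(j,2).tolist() for j in js][:1],[j is not None for j in js])
```

```text
grip z.173 [ 0.435  -0.2112  0.173 ]
orange base [0.4807 0.2046 0.    ]
purple base [0.4077 0.1737 0.    ]
bigbar base [0.7249 0.2757 0.    ]
spray [0.7536 0.17   0.    ]
tin [0.7276 0.0748 0.    ]
orange eye [array([0.4858, 0.198 , 0.1704]), np.float64(0.006)]
purple eye [array([0.4146, 0.1845, 0.2141]), np.float64(0.008)]
big eye [array([0.7254, 0.2768, 0.2311]), np.float64(0.0051)]
scoop [0.3457 0.2979 0.03  ]
scoophandle [0.343  0.1534 0.03  ]
riddle [0.6074 0.5263 0.03  ]
brush end [0.6526 0.021  0.03  ]
0 1 0.13 [[-0.07, 0.52, 2.27, 2.61, 1.26, -1.39]] [True, True, True, True]
0 1 0.16 [[-0.07, 0.41, 2.3, 2.6, 1.2, -1.35]] [True, True, True, True]
0 -1 0.13 [[-0.07, 0.52, 2.27, 2.61, 1.26, 1.75]] [True, True, True, True]
0 -1 0.16 [[-0.07, 0.41, 2.3, 2.6, 1.2, 1.79]] [True, True, True, True]
15 1 0.13 [[-0.05, 0.25, 2.31, 2.48, 0.82, -1.21]] [True, True, True, True]
15 1 0.16 [[-0.05, 0.15, 2.33, 2.42, 0.75, -1.14]] [True, True, True, True]
15 -1 0.13 [[-0.05, 0.25, 2.31, 2.48, 0.82, 1.93]] [True, True, True, True]
15 -1 0.16 [[-0.05, 0.15, 2.33, 2.42, 0.75, 2.0]] [True, True, 
[... 206 characters left out ...]
, 2.18]] [True, True, True, True]
25 -1 0.16 [[-0.03, 0.04, 2.29, 2.13, 0.49, 2.32]] [True, True, True, True]
35 1 0.13 [[0.0, 0.06, 2.22, 1.71, 0.35, -0.41]] [True, True, True, True]
35 1 0.16 [[0.0, -0.01, 2.21, 1.5, 0.35, -0.18]] [True, True, True, True]
35 -1 0.13 [[0.0, 0.06, 2.22, 1.71, 0.35, 2.73]] [True, False, True, True]
35 -1 0.16 [[0.0, -0.01, 2.21, 1.5, 0.35, 2.96]] [True, True, True, True]
45 1 0.13 [[0.04, 0.06, 2.12, 0.9, 0.35, 0.41]] [True, True, True, True]
45 1 0.16 [[0.04, -0.0, 2.1, 0.77, 0.4, 0.56]] [True, True, True, True]
45 -1 0.13 [[0.04, 0.06, 2.12, 0.9, 0.35, -2.73]] [True, True, True, True]
45 -1 0.16 [[0.04, -0.0, 2.1, 0.77, 0.4, -2.58]] [True, True, True, True]
```

```bash
cat > plan.py <<'E'
from h import *
d=np.array([.417,-.909,0]);d/=np.linalg.norm(d);n=np.array([-d[1],d[0],0]);Z=np.array([0,0,1.])
E=np.array([.6193,.2267,0]); z0=.19; hoff=z0-.156
fx=np.array([np.cos(.184),np.sin(.184),0])
def grasp(th,sg,e=.006):
    t=np.radians(th);z=n*np.cos(t)-Z*np.sin(t);return E+z0*Z+e*z,rv(z,sg*d),z
def laid(th,sg,u,m,e=.006):
    u=np.array(u,float);Rb=np.c_[np.cross(-Z,u),-Z,u]@np.c_[d,n,Z].T
    p,r,z=grasp(th,sg,e);R=Rb@Ro.from_rotvec(r).as_matrix();z=R[:,2]
    return np.array(m)+hoff*u+e*z,Ro.from_matrix(R).as_rotvec(),z
E
python3 - <<'E'
from plan import *
f=lambda p,r:bot.inverse_kinematics(list(p),list(r))
S=lambda j:None if j is None else np.round(j,2).tolist()
for th in(30,35,40):
  for sg in(1,-1):
    p,r,z=grasp(th,sg);print(th,sg,'pre',S(f(p-.12*z,r)),'hi',S(f(p-.2*z+.08*Z,r)),'g',S(f(p,r)),'off',S(f(p+.01*Z+.06*d,r)),'up',S(f(p+.13*Z+.06*d,r)))
    for ang in(180+10.5,10.5,180-15,180+45):
      u=[np.cos(np.radians(ang)),np.sin(np.radians(ang)),0]
      for m in([.47,.07,.013],[.42,.06,.013]):
        q,s,zz=laid(th,sg,u,m);print('  laid',ang,m[0],S(f(q,s)),S(f(q+.1*Z,s)))
E
```

```text
30 1 pre [-0.19, -0.61, 2.5, 1.1, 0.6, 0.21] hi None g [-0.02, -0.08, 2.26, 1.66, 0.39, -0.33] off [-0.16, -0.07, 2.22, 1.52, 0.5, -0.27] up [-0.16, -0.27, 2.13, 1.05, 0.59, 0.28]
  laid 190.5 0.47 [-0.31, -0.25, 2.56, 0.61, 0.43, -2.57] [-0.31, -0.57, 2.52, 0.35, 0.75, -2.27]
  laid 190.5 0.42 None [-0.43, -0.88, 2.67, 0.36, 0.95, -2.34]
  laid 10.5 0.47 [-0.02, 0.67, 1.45, -0.1, 1.53, 1.4] [-0.02, 0.53, 1.43, -0.1, 1.69, 1.38]
  laid 10.5 0.42 [-0.04, 0.57, 1.62, -0.11, 1.47, 1.39] [-0.04, 0.41, 1.6, -0.11, 1.64, 1.37]
  laid 165 0.47 [-0.0, -0.15, 2.48, -0.41, 0.33, -0.95] [-0.0, -0.45, 2.45, -0.22, 0.65, -1.17]
  laid 165 0.42 [-0.04, -0.36, 2.63, -0.3, 0.37, -1.1] [-0.04, -0.7, 2.59, -0.16, 0.75, -1.26]
  laid 225 0.47 [-0.55, -0.05, 2.39, 0.73, 0.81, 2.85] None
  laid 225 0.42 [-0.68, -0.2, 2.53, 0.69, 0.89, 2.78] None
30 -1 pre [-0.19, -0.61, 2.5, 1.1, 0.6, -2.93] hi None g [-0.02, -0.08, 2.26, 1.66, 0.39, 2.81] off [-0.16, -0.07, 2.22, 1.52, 0.5, 2.87] up [-0.16, -0.27, 2.13, 1.05, 0.59, -2.86]
  laid 190.5 0.47 [-0.31, -0.25, 2.56, 0.61, 0.43, 0.57] [-0.31, -0.57, 2.52, 0.35
[... 3261 characters left out ...]
, 2.15, 0.93, 0.4, -2.74] off [-0.12, -0.07, 2.11, 0.97, 0.5, -2.85] up [-0.12, -0.22, 2.0, 0.67, 0.69, -2.49]
  laid 190.5 0.47 [-0.41, -0.3, 2.69, 1.21, 0.4, -0.09] [-0.41, -0.76, 2.68, 0.59, 0.7, 0.62]
  laid 190.5 0.42 None None
  laid 10.5 0.47 [-0.01, 0.82, 1.29, -0.12, 1.72, -1.74] [-0.01, 0.68, 1.29, -0.13, 1.86, -1.76]
  laid 10.5 0.42 [-0.03, 0.71, 1.47, -0.13, 1.65, -1.74] [-0.03, 0.56, 1.46, -0.14, 1.8, -1.76]
  laid 165 0.47 None [0.05, -0.53, 2.57, -0.44, 0.47, 2.21]
  laid 165 0.42 None None
  laid 225 0.47 [-0.7, -0.01, 2.45, 0.96, 0.9, -0.61] [-0.7, -0.34, 2.44, 0.79, 1.12, -0.31]
  laid 225 0.42 [-0.86, -0.14, 2.58, 0.88, 0.99, -0.68] [-0.86, -0.53, 2.57, 0.74, 1.26, -0.36]
```

Run:
```python
from plan import *
L=lambda p,r=None,v=.2:bot.line_to(list(p),None if r is None else list(r),v)
p,r,z=grasp(35,1)
hi=p-.12*z+.12*Z
j=bot.inverse_kinematics(list(hi),list(r));print('hi',None if j is None else np.round(j,2))
bot.set_gripper(.75)
L([.132,.56,.42],v=.3)
bot.goto(list(hi),list(r));print(np.round(bot.current_joints(),2),bot.current_clock())
L(p-.12*z);L(p-.05*z,v=.12)
c=cam('side','g1.png');c=cam('top','g1t.png');print(bot.current_clock(),bot.current_contact_force())
```

```text
hi [-0.15 -0.67  2.23  0.65  0.83  0.74]
[-0.15 -0.67  2.23  0.65  0.83  0.73] 3.4167
5.0 [0.04215231 1.12310481 0.35414756]
```

Run:
```python
import cv2,numpy as np
a=cv2.imread('pics/g1.png')[60:300,200:460];b=cv2.imread('pics/g1t.png')[140:340,160:376]
o=np.zeros((600,800,3),np.uint8);o[:370,:400]=cv2.resize(a,(400,370));o[:370,400:]=cv2.resize(b,(400,370))
cv2.imwrite('pics/g1c.png',o[:370])
```

```text
(no output)
```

View pics/g1c.png

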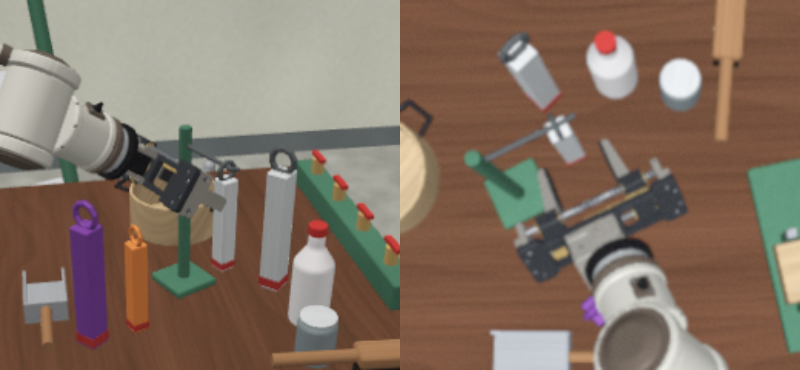

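The crop shows the open fingers (side view around (225,190) of the crop) aimed at the small bar, centred on it, with the body clear of the post, the orange bar and the purple bar. I'll grip now.

Run:
```python
from plan import *
L=lambda p,r=None,v=.2:bot.line_to(list(p),None if r is None else list(r),v)
p,r,z=grasp(35,1)
L(p,v=.1);print('pre',np.round(bot.current_contact_force(),2))
bot.set_gripper(0.,50);print('open',bot.current_opening(),bot.current_grip_force(),np.round(bot.current_contact_force(),2))
L(p+.0095*Z,v=.05);print('lift',np.round(bot.current_contact_force(),2))
L(p+.0095*Z+.03*d,v=.07);print('off',np.round(bot.current_contact_force(),2))
L(p+.0095*Z+.065*d,v=.1);print('off2',np.round(bot.current_contact_force(),2),bot.current_opening())
L(p+.15*Z+.065*d,v=.2)
cam('side','off.png');print(bot.current_clock(),np.round(bot.current_contact_force(),2))
```

```text
pre [-0.07 -0.54 -0.21]
open 0.27734923441898734 49.933565855026245 [-0.68  0.39  0.9 ]
lift [-0.07  0.09 -2.93]
off [-0.35 -0.01 -2.92]
off2 [-0.98  0.39 -2.76] 0.2796911452013135
8.6917 [-0.32  0.31 -2.74]
```

View pics/off.png

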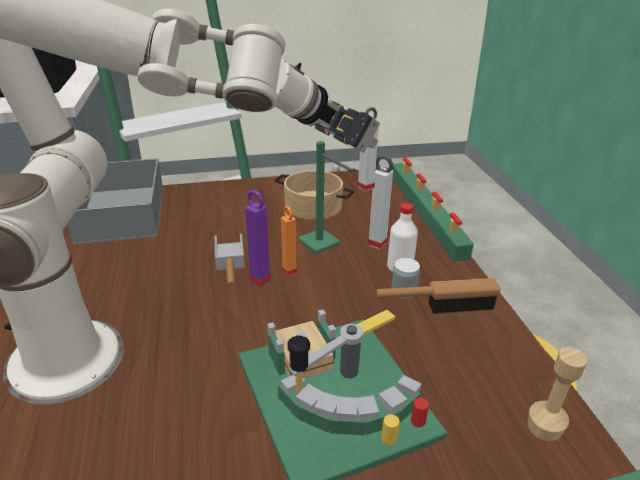

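The picture shows the bar free of the hook, upright in the gripper at (368,165), and everything else where it was. Next I swing it level and lay it in the clear patch at about (0.47, 0.07).

```bash
python3 - <<'E'
from plan import *
L=lambda p,r=None,v=.2:bot.line_to(list(p),None if r is None else list(r),v)
a=np.radians(10.5);q,s,zz=laid(35,1,[np.cos(a),np.sin(a),0],[.47,.075,.013])
try: L([.55,.10,.36],v=.25)
except bot.MotionError as e: print(e)
bot.goto(list(q+.22*Z),list(s));print(np.round(bot.current_joints(),2),bot.current_opening())
L(q+.02*Z,v=.22)
f0=np.array(bot.current_contact_force())
for h in np.arange(.012,-.007,-.002):
    L(q+h*Z,v=.04);f=np.array(bot.current_contact_force())-f0;print(round(h,4),np.round(f,1))
    if f[2]>2.5: break
cam('side','laid.png');cam('top','laidt.png');print(bot.current_clock())
E
python3 - <<'E'
import cv2,numpy as np
a=cv2.imread('pics/laid.png')[150:400,180:440];b=cv2.imread('pics/laidt.png')[180:340,250:420]
cv2.imwrite('pics/laidc.png',np.hstack([cv2.resize(a,(400,385)),cv2.resize(b,(400,385))]))
E
```

```text
[-0.01  0.49  1.28 -0.12  1.98  1.37] 0.2803742257911417
0.012 [-0.6 -1.1  0.3]
0.01 [-0.5 -1.   0.1]
0.008 [-0.5 -1.8 -0.4]
0.006 [-2.1 -0.6  4.4]
12.85
```

View pics/laidc.png

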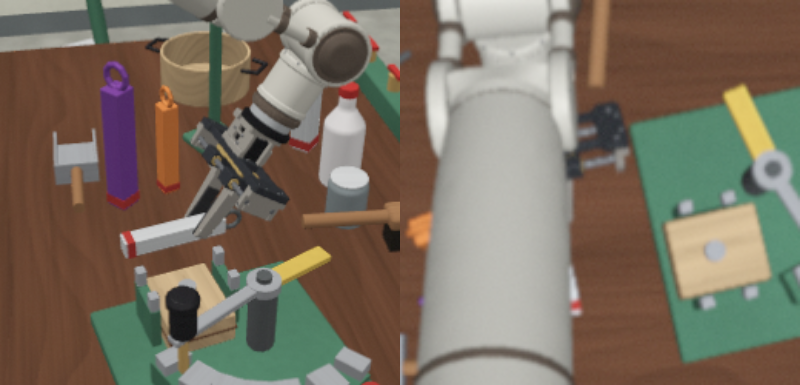

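The crops show the bar almost level in the gripper (side crop (180,235)), just touching the bench. Its ring stands upright, so the eye touched first, about 4.5 mm below the bar's underside as the geometry says. I'll let go, back off and measure where it lies.

Run:
```python
from plan import *
L=lambda p,r=None,v=.2:bot.line_to(list(p),None if r is None else list(r),v)
p=np.array(bot.current_ee_pos());R=Ro.from_rotvec(bot.current_tool_rot()).as_matrix();zz=R[:,2]
# tip the foot down about the eye contact (1.6 deg about the closing axis), then open gently
bot.set_gripper(.45);bot.hold(.2);bot.set_gripper(.8)
L(p-.10*zz,v=.15)
r=rv([0,0,-1],[-fx[1],fx[0],0])
j=bot.inverse_kinematics([.42,-.28,.36],list(r));print(np.round(j,2))
bot.goto([.42,-.28,.36],list(r))
for k in('side','top'):
    c=cam(k,k+'2.png');np.savez(k+'2.npz',**c)
print(bot.current_clock())
a=cv2.imread('pics/side2.png')[180:330,210:390];b=cv2.imread('pics/top2.png')[200:340,260:420]
cv2.imwrite('pics/lay2.png',np.hstack([cv2.resize(a,(400,333),interpolation=3),cv2.resize(b,(400,333),interpolation=3)]))
```

```text
[-0.83 -0.08  1.56 -0.    1.66 -2.58]
18.3417
```

View pics/lay2.png

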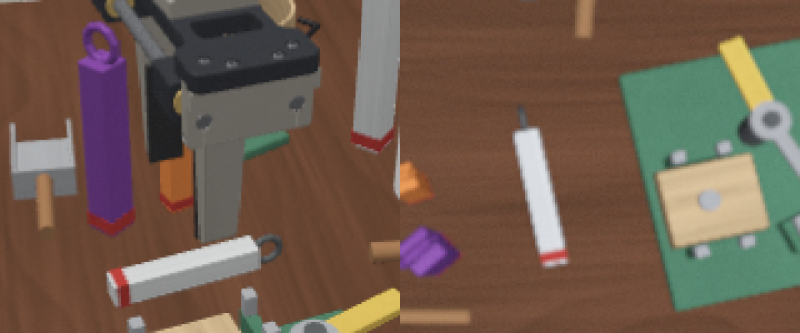

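The bar lies flat on the bench: in the top view its foot is at about (321,309) and its bar/eye end at about (310,255). Everything else is unmoved. Now I measure it and cross-check the seat against the core box.

```bash
cat > m2.py <<'E'
from meas import *
T=dict(np.load('top2.npz'));S=dict(np.load('side2.npz'))
def rect(c,f,box):
    h=cv2.cvtColor(c['pixels'],cv2.COLOR_BGR2HSV);x0,x1,y0,y1=box
    m=np.zeros(h.shape[:2],np.uint8);m[y0:y1,x0:x1]=f(*[h[y0:y1,x0:x1,i].astype(int) for i in range(3)])
    cs,_=cv2.findContours(m,0,2);k=max(cs,key=cv2.contourArea);return cv2.minAreaRect(k)
if __name__=='__main__':
    r=rect(T,lambda h,s,v:((s<50)&(v>130))|(((h<8)|(h>172))&(s>130)),(298,336,245,320))
    c=cv2.boxPoints(r);w=np.array([onz(T,*q,.026) for q in c]);print('bar rect',r,'\n',w.round(4))
    e=[np.linalg.norm(w[i]-w[(i+1)%4]) for i in range(4)];print(np.round(e,4),'centre',w.mean(0).round(4))
    i=int(np.argmax(e[:2]));v=w[(i+1)%4]-w[i];v*=np.sign(v[0]);print('yaw',np.arctan2(v[1],v[0]))
    r=rect(T,lambda h,s,v:(h>8)&(h<25)&(s>50)&(v>170),(355,410,255,315))
    c=cv2.boxPoints(r);w=np.array([onz(T,*q,.062) for q in c]);print('wood',w.round(4),'centre',w.mean(0).round(4),r)
    for u,v in((371.5,265.7),(389.3,262),(380.4,304.9),(398.5,300.7)):
        u0,v0=int(u),int(v)
        rr=rect(T,lambda h,s,v:(s<60)&(v>150),(u0-6,u0+7,v0-6,v0+7));P('cheek',onz(T,*rr[0],.097));print(rr)
E
python3 m2.py
```

```text
bar rect ((315.3968811035156, 281.046142578125), (55.75986862182617, 12.011861801147461), 77.19573211669922) 
 [[0.5441 0.105  0.026 ]
 [0.5505 0.0739 0.026 ]
 [0.4073 0.045  0.026 ]
 [0.4012 0.0756 0.026 ]]
[0.0317 0.1461 0.0312 0.146 ] centre [0.4758 0.0749 0.026 ]
yaw 0.19873981068341037
wood [[ 0.4918 -0.0455  0.062 ]
 [ 0.5114 -0.143   0.062 ]
 [ 0.4319 -0.1571  0.062 ]
 [ 0.413  -0.0604  0.062 ]] centre [ 0.462  -0.1015  0.062 ] ((384.75543212890625, 283.623779296875), (31.78046417236328, 38.606388092041016), 77.19573211669922)
cheek [ 0.5055 -0.0641  0.097 ]
((371.1499938964844, 265.4499816894531), (4.743415832519531, 5.0596442222595215), 71.56504821777344)
cheek [ 0.5146 -0.1102  0.097 ]
((389.4500427246094, 261.3499755859375), (4.743415832519531, 5.0596442222595215), 71.56504821777344)
cheek [ 0.4065 -0.0831  0.097 ]
((380.5, 305.5), (5.0, 5.0), 90.0)
cheek [ 0.415  -0.1291  0.097 ]
((399.0, 301.5), (5.0, 4.0), 90.0)
```

Run:
```python
from m2 import *
S0=dict(np.load('side0.npz'));h=cv2.cvtColor(S0['pixels'],cv2.COLOR_BGR2HSV)
o=S0['pixels'][295:395,250:370].copy();o=cv2.resize(o,(720,600),interpolation=3)
ch=np.array([[.5055,-.0641],[.5146,-.1102],[.4065,-.0831],[.415,-.1291]]);fy=np.array([-fx[1],fx[0],0])
for c in ch:
    C=np.r_[c,.097];q=np.array([proj(S0,C+.006*(a*fx+b*fy)) for a,b in((1,1),(1,-1),(-1,-1),(-1,1))])
    print(proj(S0,C).round(1));cv2.polylines(o,[np.int32(((q-[250,295])*6+3))],True,(0,0,255),1)
for X in([.435,-.2112,.173],[.5363,-.1532,.1237]):
    cv2.circle(o,tuple(np.int32((proj(S0,X)-[250,295])*6+3)),4,(255,0,255),-1)
cv2.imwrite('pics/cheeks.png',o)
```

```text
Traceback (most recent call last):
NameError: name 'fx' is not defined
```

Run:
```python
from m2 import *
from plan import fx
S0=dict(np.load('side0.npz'))
o=S0['pixels'][295:395,250:370].copy();o=cv2.resize(o,(720,600),interpolation=3)
ch=np.array([[.5055,-.0641],[.5146,-.1102],[.4065,-.0831],[.415,-.1291]]);fy=np.array([-fx[1],fx[0],0])
for c in ch:
    C=np.r_[c,.097];q=np.array([proj(S0,C+.006*(a*fx+b*fy)) for a,b in((1,1),(1,-1),(-1,-1),(-1,1))])
    print(proj(S0,C).round(1));cv2.polylines(o,[np.int32(((q-[250,295])*6+3))],True,(0,0,255),1)
for X in([.435,-.2112,.173],[.5363,-.1532,.1237]):
    cv2.circle(o,[int(k) for k in (proj(S0,X)-[250,295])*6+3],4,(255,0,255),-1)
cv2.imwrite('pics/cheeks.png',o)
```

```text
[323.1 311.1]
[333.4 326.7]
[272.  324.3]
[280.2 340.9]
```

View pics/cheeks.png

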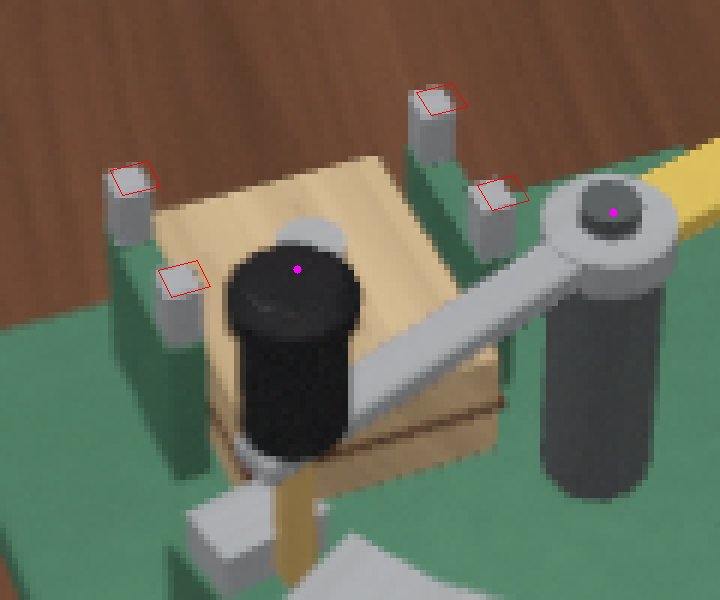

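The overlay shows the predicted cheek tops (red boxes) sitting on the real tops at crop (128,180), (430,98), (180,280) and (492,190), only about 1 px too far in x. The seat is therefore near (0.4595, -0.0968). The cap of the grip is at crop (293,280), about 5 mm nearer than my eyeballed point, which agrees with the pivot/post geometry. Now the fresh grasp, taken 18 mm towards the eye so the gripper body clears the latch grip.

Run:
```python
from plan import *
L=lambda p,r=None,v=.2:bot.line_to(list(p),None if r is None else list(r),v)
def dn(yaw): return rv([0,0,-1],[-np.sin(yaw),np.cos(yaw),0])
ax=lambda y:np.array([np.cos(y),np.sin(y),0])
yb=.196;g=np.array([.4752,.0749,.0095])+.018*ax(yb)
bot.set_gripper(.6)
bot.goto(list(g+.12*Z),list(dn(yb)));print(np.round(bot.current_joints(),2),bot.current_clock())
L(g+.03*Z);L(g,v=.08);print('down',np.round(bot.current_contact_force(),1))
bot.set_gripper(0.,40);print(bot.current_opening(),np.round(bot.current_contact_force(),1))
L(g+.17*Z,v=.2);print('held',np.round(bot.current_contact_force(),1),bot.current_opening())
ys=.187;s=np.array([.4595,-.0968,.088-.006])+.018*ax(ys)
L(s+.09*Z,dn(ys),.2)
L(s+.03*Z,v=.15);f0=np.array(bot.current_contact_force());print('f0',f0.round(1))
for k in('side','top'):
    c=cam(k,k+'3.png');np.savez(k+'3.npz',**c)
print(bot.current_clock(),bot.current_ee_pos())
a=cv2.imread('pics/side3.png')[260:400,230:400];b=cv2.imread('pics/top3.png')[230:340,340:460]
cv2.imwrite('pics/seat3.png',np.hstack([cv2.resize(a,(400,330),interpolation=3),cv2.resize(b,(400,330),interpolation=3)]))
```

```text
[-0.09  0.04  1.89 -0.    1.2  -1.85] 20.3917
down [-0.6 -0.4  0.2]
0.2774471128511719 [-0.1  0.7  1.5]
held [-0.2 -0.9 -2.4] 0.27956724782055126
f0 [-0.2 -0.7 -2.5]
24.7333 [ 0.47831526 -0.09369183  0.1134771 ]
```

View pics/seat3.png

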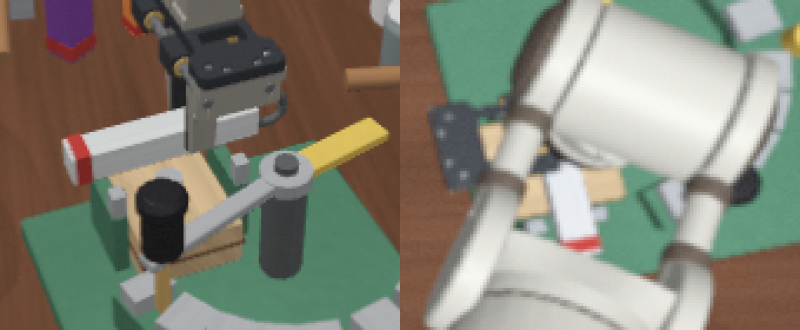

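The crop shows the bar held about level over the box, lined up with both saddles (foot between the lower cheeks at top crop (575,240)), with the lever still open and clear of the gripper. Now I lower it.

Run:
```python
from plan import *
L=lambda p,r=None,v=.2:bot.line_to(list(p),None if r is None else list(r),v)
ax=np.array([np.cos(.187),np.sin(.187),0])
s=np.array([.4595,-.0968,.082])+.018*ax
f0=np.array(bot.current_contact_force())
for h in np.arange(.012,-.0061,-.002):
    L(s+h*Z,v=.05);f=np.array(bot.current_contact_force())-f0;print(round(h,4),np.round(f,1),np.round(np.array(bot.current_ee_pos())-s,4))
    if f[2]>5 or np.hypot(*f[:2])>8: break
print(bot.current_clock())
```

```text
0.012 [-0.2 -0.7 -0.4] [-0.0003  0.0001  0.0116]
0.01 [-0.3 -0.1 -1.3] [ 0.0001 -0.      0.01  ]
0.008 [ 0.   0.2 -0.2] [-0.0001  0.      0.0079]
0.006 [ 0.6 -0.3 -0.1] [-0.0001  0.0001  0.0058]
0.004 [-0.2 -0.8 -0.4] [-0.0001  0.0001  0.0038]
0.002 [-0.7  0.3 -0. ] [ 0.0002 -0.0001  0.0022]
0.0 [0.5 1.6 5.3] [ 0.0006 -0.0001  0.0006]
26.7417
```

```bash
cat > m3.py <<'E'
from m2 import *
def seatcheck(T,S):
    r=rect(T,lambda h,s,v:((s<50)&(v>130)),(368,400,245,325));c=cv2.boxPoints(r)
    w=np.array([onz(T,*q,.101) for q in c]);e=[np.linalg.norm(w[i]-w[(i+1)%4]) for i in range(4)];print('bar top',np.round(e,4),'c',w.mean(0).round(4))
    f,_=blob(T,red,(368,400,290,335));P('foot top-view z.095',onz(T,*f,.095))
    b,s=blob(S,red,(240,290,310,360));print('foot side px',b.round(1),s);P('foot tri',tri(T,f,S,b))
E
python3 - <<'E'
from plan import *
L=lambda p,r=None,v=.2:bot.line_to(list(p),None if r is None else list(r),v)
p=np.array(bot.current_ee_pos())
bot.set_gripper(.36);bot.hold(.1);bot.set_gripper(.5)
print('rel',np.round(bot.current_contact_force(),1))
L(p+.06*Z,v=.15);L(p+.14*Z,v=.25)
r=rv([0,0,-1],[np.cos(-1.019),np.sin(-1.019),0])
bot.goto([.415,-.26,.33],list(r));print(np.round(bot.current_joints(),2))
for k in('side','top'):
    c=cam(k,k+'4.png');np.savez(k+'4.npz',**c)
print(bot.current_clock())
from m3 import *
seatcheck(dict(np.load('top4.npz')),dict(np.load('side4.npz')))
E
```

```text
rel [-0.3  0.   0.1]
[-0.81 -0.12  1.65  0.    1.61  0.21]
30.7417
bar top [0.0601 0.1407 0.0591 0.1403] c [ 0.463  -0.0934  0.101 ]
foot top-view z.095 [ 0.3914 -0.1096  0.095 ]
foot side px [265.1 338.7] [260 328  10  22 119]
foot tri [array([ 0.3908, -0.1104,  0.0895]), np.float64(0.0011)]
```

The foot sits at z ≈ 0.0895 and the bar is about 3 mm off centre along its axis. It met resistance only at the seat height, so it is seated. Now the latch.

```bash
cat > lev.py <<'E'
from plan import *
L=lambda p,r=None,v=.2:bot.line_to(list(p),None if r is None else list(r),v)
pv=np.array([.5364,-.1550,0]);a1=np.radians(-79.6)
def lp(q,z,rad=.12):
    a=a1-1.2+q;return pv+rad*np.array([np.cos(a),np.sin(a),0])+z*Z, rv([0,0,-1],[np.cos(a+np.pi/2),np.sin(a+np.pi/2),0])
F=lambda:np.round(bot.current_contact_force(),1)
E
python3 - <<'E'
from lev import *
p,r=lp(0,.130);print(p)
bot.set_gripper(.7)
bot.goto(list(p+.09*Z),list(r));print(np.round(bot.current_joints(),2),F())
L(p+.045*Z);L(p+.02*Z,v=.1);print('mid',F())
if abs(F()[2])<4: L(p,v=.08)
print('at',F(),np.round(bot.current_ee_pos(),4))
bot.set_gripper(0.,12);print('close12',bot.current_opening()*92,F(),bot.current_grip_force(),np.round(np.array(bot.current_ee_pos())-p,4),bot.current_clock())
E
```

```text
[ 0.43424225 -0.21795868  0.13      ]
[-0.71 -0.08  1.83 -0.    1.39  0.3 ] [ 0.5 -0.1  0.6]
mid [ 0.1  0.  -0.1]
at [-0.9  0.8  0.5] [ 0.4341 -0.2178  0.1298]
close12 34.90264965143919 [-3.2  4.1  5.1] 12.000423246645369 [-0.0005  0.0007  0.0001] 33.475
```

Run:
```python
from lev import *
q0=-.012
p,r=lp(q0,.130);L(p,r,.05);print('adj',F())
bot.set_gripper(0.,45);print('close',bot.current_opening()*92,F())
for h in(.006,.012,.0165):
    L(lp(q0,.130+h)[0],v=.06);print(h,F(),np.round(bot.current_ee_pos()[2]-.130,4),bot.current_opening()*92)
f=F()
if -16<f[2]<-3:
    for q in np.linspace(0,1.2,9)[1:]:
        p,r=lp(q,.1465);L(p,r,.12);f=F();print(round(q,2),f,np.round(np.array(bot.current_ee_pos())-p,4))
        if np.hypot(*f[:2])>25: break
print(bot.current_clock())
```

```text
adj [-2.6  2.3  2.6]
close 34.06163513638136 [-3.   1.1  4.1]
0.006 [-0.2  0.5 -7.7] 0.005 33.756401814421416
0.012 [-0.8  0.9 -8.7] 0.0116 34.01077237091845
0.0165 [  0.2   1.  -10.3] 0.0163 33.95206662639514
0.15 [  1.3   1.3 -10.4] [-0.0002  0.0004 -0.0004]
0.3 [ 1.4  1.4 -9.6] [-0.0003  0.0005 -0.0003]
0.45 [  2.8   2.3 -10.4] [-0.0002  0.0006 -0.0002]
0.6 [  2.2   1.7 -10.8] [-0.0002  0.0005 -0.0002]
0.75 [  3.4   3.  -10. ] [-0.0002  0.0005 -0.0001]
0.9 [ 3.1  2.8 -9.7] [-0.0001  0.0004 -0.0001]
1.05 [  4.2   1.8 -11. ] [-0.0001  0.0003 -0.0001]
1.2 [  3.6   2.5 -10.7] [-0.0001  0.0001 -0.    ]
37.1
```

The swing went cleanly. I'll lower the pin into the notch while watching the force.

Run:
```python
from lev import *
for h in(.0125,.010,.007,.004,.002,0,-.001):
    L(lp(1.2,.130+h)[0],v=.05);f=F();print(h,f,np.round(bot.current_ee_pos()[2]-.130,4))
    if f[2]>6: break
print(bot.current_clock())
```

```text
0.0125 [ 2.7  2.8 -8.7] 0.0123
0.01 [ 2.2  4.1 -9.9] 0.0099
0.007 [ 3.5  3.7 -8.3] 0.007
0.004 [ 2.3  3.2 -6.9] 0.0042
0.002 [ 2.5  4.  -6.9] 0.0023
0 [ 1.8  3.8 -5.4] 0.0005
-0.001 [ 1.7  5.5 -3.6] 0.0003
38.85
```

Run:
```python
from lev import *
bot.set_gripper(.45);bot.hold(.2);bot.set_gripper(.75);print('rel',F())
p=lp(1.2,.130)[0]
L(p+.06*Z,v=.15);L(p+.15*Z,v=.25)
bot.goto([.36,.30,.40],list(rv([0,0,-1],[np.cos(1.6),np.sin(1.6),0])))
for k in('side','top'):
    c=cam(k,k+'5.png');np.savez(k+'5.npz',**c)
print(bot.current_clock(),np.round(bot.current_joints(),2))
a=cv2.imread('pics/side5.png')[270:450,220:440];b=cv2.imread('pics/top5.png')[200:340,340:490]
cv2.imwrite('pics/fin.png',np.vstack([np.hstack([cv2.resize(a,(440,360),interpolation=3),cv2.resize(b,(360,360),interpolation=3)]),cv2.resize(np.hstack([cv2.imread('pics/side5.png'),cv2.imread('pics/top5.png')]),(800,240)) if 0 else np.hstack([cv2.resize(cv2.imread('pics/side5.png'),(320,240)),cv2.resize(cv2.imread('pics/top5.png'),(320,240)),np.zeros((240,160,3),np.uint8)])]))
```

```text
rel [ 0.2 -0.4  0.5]
43.3167 [ 0.43 -0.17  1.57 -0.    1.75 -1.16]
```

View pics/fin.png

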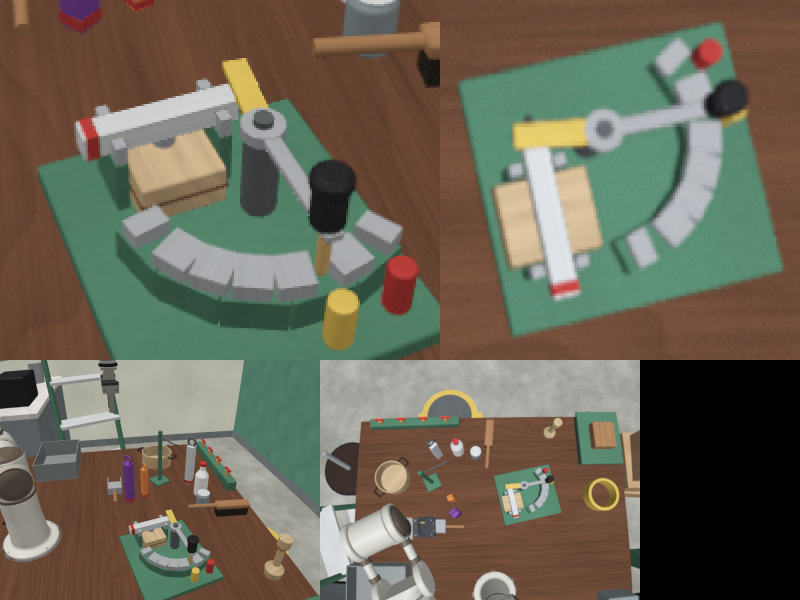

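The last picture shows the bar seated in both saddles under the yellow dog (side crop (170,118)), with the grip at the yellow post's notch (side crop (332,180)) and the bystanders unmoved. One numeric check that the grip is home and the bar level remains.

Run:
```python
from m3 import *
from lev import lp
T=dict(np.load('top5.npz'));S=dict(np.load('side5.npz'));S0=dict(np.load('side0.npz'))
k=lambda h,s,v:v<60
for n,c,box,q in(('open',S0,(284,316,330,375),0),('closed',S,(368,402,340,390),1.2)):
    b,s=blob(c,k,box);print(n,'black top row',s[1],'h',s[3],'u',s[0]+s[2]/2,'pred cap top centre down/up', proj(c,lp(q,.173)[0]).round(1),proj(c,lp(q,.185)[0]).round(1))
f,_=blob(T,red,(368,400,290,335));b,s=blob(S,red,(240,290,310,360));P('foot tri',tri(T,f,S,b));print(b)
```

```text
open black top row 336 h 36 u 299.0 pred cap top centre down/up [299.4 342.4] [299.3 336.6]
closed black top row 350 h 37 u 386.5 pred cap top centre down/up [387.6 356.5] [388.3 350.7]
foot tri [array([ 0.3909, -0.1101,  0.0891]), np.float64(0.0011)]
[265.09243697 338.66386555]
```

The grip cap stands the same 6.5 px above its prediction as it did when down in the open notch, so it is fully home. The bar hasn't moved either. Handing in.

```bash
python3 -c "
from workcell import bot
print(bot.job_done(),bot.current_clock())"
```

```text
the job is handed in; nothing more can be done
the job is handed in; nothing more can be done
```

I handed the job in at about 43 s: the bar was laid on the bench, re-gripped and seated in both saddles (about 3 mm off centre along its length), and the lever is locked in the yellow-post notch with the grip fully down; the tin, spray bottle, scoop and riddle were not touched.

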